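# Lay out the potting board

### The job

Lay out the ruled potting board for potting on: the terracotta saucer in front of the soil-filled pot with the small empty pot standing upright in the saucer, the dropper bottle upright between the soil-filled pot and the label block, and the root plug standing upright in front of the label block, each in the middle of its own square. In front means toward the robot; leave the soil-filled pot and the label block where they stand on the board, and do not disturb the secateurs or the soil thermometer lying beside the board.

Things in the scene. Friction and masses are not known exactly. Their poses are not given: they have to be found in the camera images.
- board: fixed wooden board, 180 x 260 mm and 14 mm thick, lying on the bench, with a dark wooden strip (10 mm wide, 22 mm high) along its far long edge. Thin flush lines rule it into six squares of 80 mm, two rows of three: square centres at x = -40 mm (front row, toward the robot) and +40 mm (back row), y = +80 (left), 0 and -80 mm (right). Origin: centre of its underside; x points away from the robot, y left, z up; its top is at z = 14 mm
- filled_pot: terracotta pot full of soil, 68 mm across the rim, 60 mm high; stands in the back row of the board, in the left or the right square. Leave it there. Origin: centre of its underside, z up
- label_block: square wooden block, 58 x 58 x 36 mm, with three white blank plant labels standing in it up to 72 mm; stands in the other end square of the back row. Leave it there. Origin: centre of its underside, z up
- saucer: round terracotta saucer, open side up, 69 mm across the rim and 65 mm across the foot, 16 mm high; walls 3 mm, inner floor 5 mm above its underside and about 59 mm across. Grasp across the rim from above. Origin: centre of its underside, z up
- small_pot: small empty terracotta pot, the smallest pot, 60 mm across the rim, about 44 mm across the foot, 54 mm high, upright. Grasp across the rim. Origin: centre of its underside, z up
- dropper: slim round dropper bottle, upright: body 33 mm across and about 65 mm high, then a 24 mm collar and a rubber bulb up to 102 mm. Grasp across the body. Origin: centre of its underside, z up
- plug: tapered dark root plug of firm soil with pale roots, standing upright, 130 mm high, 43 mm across at the top and narrower at the foot. Grasp across it at about half height. Origin: centre of its underside, z up
- secateurs: secateurs with red handles, lying flat left of the loose things, 203 x 73 x 17 mm; bystander. Origin: centre of its underside
- soil_thermometer: soil thermometer lying to the right of the board, 148 mm long, round 45 mm dial at one end; bystander. Origin: centre of its underside
- press_lever (a point): near end of the raised red lever of the fixed green press, an obstacle for arm and wrist: from this point the lever runs 200 mm away from the robot (+x), 40 mm wide, between 0.36 and 0.53 m above the bench. Pass in front of it or keep to its right
Mind the look-alikes: they are no part of the job. What is shaped like the small_pot but pink or purple is not meant.

How it is judged:
By the outcome, as a careful person would: the job done as asked, in the order asked, and still so for the second after the job is handed in, with the robot touching nothing.
It also fails if it takes over 117 s, if anything falls off the work surface, if the arm or the gripper's body presses on something with over 40 N, if the wrist force passes 120 N, or if a joint passes its speed limit or range.

### The arm

A 7-joint arm with a two-finger parallel gripper is mounted at the origin on a cart in front of the work surface, level with it; the furniture and walls round the work are solid. World frame = base frame: x ahead of the robot, y to its left, z up, the work surface at z = 0. Lengths are in m, angles in rad, forces in N, time in s.
With the tool pointing down it reaches from about 0.35 to 0.9 m from the base axis. Payload 8.1 kg.
Tool frame: the origin (TCP) lies on the centre line of the jaws, within the pads' length; the fingertips stand 14 mm ahead of it and the grasp point (between the pads) lies 5 mm behind it; z points along the fingers, y is the direction in which the jaws open and shut (so a half turn about z gives the same grasp; the last joint's range is limited). The gripper opens to 92 mm and grips with 3 to 60 N. Pads are 19 mm wide; open, the fingers measure 130 mm over their backs; the gripper's body (75 mm by 190 mm) begins 47 mm behind the grasp point.
Start: joints at [1.075, 0.434, 0.025, 1.573, -0.012, 1.134, -0.075], TCP at [0.239, -0.577, 0.241] pointing down, gripper open.
Joint ranges: [-2.62, 2.62], [-0.44, 2.09], [-1.27, 1.32], [0.08, 2.57], [-1.32, 4.46], [0.12, 2], [-2.74, 2.74]. Speed limits (rad/s): [2.22, 2.22, 3.01, 3.01, 3.14, 3.14, 3.14].

### API

Orientations are given as a rotation vector (axis times angle).
In Python, from cell import observe, eyes, arm gives the robot as it stands.
- The arm moves only by the tool step_arm, never from a script. Its argument "series" is a list that holds one entry, the list of rows, each a list of 5 numbers: the finger opening in m, from 0 to 0.0918, then the shift along the world's x, y, z in m, then the turn about the world's z in degrees. In form: [[[hand, dx, dy, dz, spin], ...]]. A call has 1 to 20 rows; each row is the pose to reach, as a shift and turn from the pose measured when the call began; what a row does not reach only later rows make up. A row lasts 1/12 s, in which the tool goes at most 41.7 mm and 7.16 degrees, less where a joint would pass 70% of its speed; a pose out of reach is approached as far as the arm can. A call with a gripper value outside its range is refused whole. The fingers move at their own pace and stop on an object; "squeeze" is the grip in N (left out, the last holds). Time passes only in rows, so rows that repeat a pose let the fingers close. It gives the time, the measured TCP pose, the force and the opening at its end, in the units of the state.
- observe(): the state, without advancing time (a new reading comes with each control period).
- eyes.get_image(name): name is "scene" or "top" or "wrist"; returns (picture, depth): 420x560x3 uint8, red, green, blue; 420x560 float32, m along the optical axis (not along the pixel's ray), 0 where there is no reading.
- eyes.camera_params(name): a dict with "intrinsics" (3x3 intrinsics, pixels), "position" and "attitude" of the camera in the world. Camera axes: x right, y down, z forward; pixel columns grow to the right and rows downward; lengths in m; the calibration is good to about 2 mm. A picture is of the moment at which its call begins: read the wrist's pose just before it. camera_params takes no time and is no camera call; for the wrist camera it gives the pose at the moment of the call.
- arm.sign_off(): hands the job in, once; it reports no verdict.
The state is a dict: "clock": time; "joints": joint angles; "dq": joint speeds; "joint_efforts": joint torques, N m; "position": TCP position; "ee_rot": TCP orientation; "force": force on the tool from outside, world axes, zero at the start; "ft_torque": the same for the moment, N m; "width": opening from 0.0 (shut) to 1.0 (fully open).
Only numpy, scipy, OpenCV 4.12 (cv2) and the standard library are available. Lean on these libraries where they do the work, as an engineer would, in place of code of your own. Each camera call takes 0.05 s, during which the arm holds its last target.

## Working session

There is one attempt and no reset: what is moved stays moved. The work goes in short steps, Python scripts to look and compute and a tool call to move; the robot and the scene stay as the last step left them, time stands still between calls to the robot, and variables do not carry over. Pictures are saved under pics/ and viewed, and the job is handed in when it is done.

Besides the shell and the picture viewer there is one more tool, called after "Emit:" by a JSON object that holds its "api" and its "payload", one argument or row to a line. step_arm: Moves the arm, as the interface text tells. Its arguments: {"type":"object","properties":{"series":{"type":"array"},"squeeze":{"type":"number"}},"required":["series"]}

```bash
mkdir -p pics; ls; cat > h.py <<'E'
import numpy as np, cv2
from cell import observe, eyes, arm
from scipy.spatial.transform import Rotation as R
def snap(n,tag):
    p=eyes.camera_params(n); im,d=eyes.get_image(n)
    cv2.imwrite(f'pics/{tag}.png',im[:,:,::-1]); np.savez(f'pics/{tag}.npz',im=im,d=d,K=p['intrinsics'],p=p['position'],a=np.array(p['attitude']))
    return im,d,p
def att(a):
    a=np.array(a,float)
    return a if a.shape==(3,3) else (R.from_rotvec(a).as_matrix() if a.size==3 else R.from_quat(a).as_matrix())
def load(tag):
    f=np.load(f'pics/{tag}.npz'); return f['im'],f['d'],f['K'],f['p'],att(f['a'])
def cloud(tag):
    im,d,K,p,A=load(tag); v,u=np.mgrid[:420,:560]
    c=np.stack([(u-K[0,2])/K[0,0]*d,(v-K[1,2])/K[1,1]*d,d],-1)
    return im,d,c@A.T+p
def ray(tag,u,v,z):
    im,d,K,p,A=load(tag); r=A@np.array([(u-K[0,2])/K[0,0],(v-K[1,2])/K[1,1],1]); return p+r*(z-p[2])/r[2]
E
python3 - <<'E'
from h import *
s=observe(); print(s)
for n in('scene','top','wrist'):
    im,d,p=snap(n,n+'0'); print(n,p)
E
```

```text
pics
{'clock': 0.0, 'joints': array([ 1.07538969,  0.43520316,  0.02496033,  1.57412751, -0.01159078,
        1.13399048, -0.0750902 ]), 'dq': array([-0.00019605, -0.00144933,  0.00182236, -0.00083467,  0.00117115,
       -0.00051816,  0.00045418]), 'joint_efforts': array([ 8.73720473e-04, -6.67830205e+01,  9.85529758e-01, -3.14469194e+01,
       -6.05122838e-02,  4.29639663e-02,  1.71322035e-04]), 'position': array([ 0.23899796, -0.57695339,  0.23994536]), 'ee_rot': array([-3.07971967e+00, -6.12694548e-01,  7.08345004e-04]), 'force': array([ 0.19861124, -0.76842258,  0.47151074]), 'ft_torque': array([ 0.0264979 ,  0.03546489, -0.01149453]), 'width': 0.9994081017823221}
scene {'intrinsics': array([[475.85940016,   0.        , 279.83768314],
       [  0.        , 475.85940016, 212.12305942],
       [  0.        ,   0.        ,   1.        ]]), 'position': array([-0.44429325, -0.89852593,  0.96278828]), 'attitude': array([-1.92281624,  0.93799263, -0.56048187])}
top {'intrinsics': array([[522.39661688,   0.        , 283.72308567],
       [  0.        , 522.39661688, 210.55088529],
       [  0.        ,   0.        ,   1.        ]]), 'position': array([ 0.33355116, -0.15921515,  1.95273784]), 'attitude': array([-2.18268212,  2.13798066, -0.12484666])}
wrist {'intrinsics': array([[337.57453778,   0.        , 274.60582428],
       [  0.        , 337.57453778, 212.9146683 ],
       [  0.        ,   0.        ,   1.        ]]), 'position': array([ 0.30388967, -0.55075309,  0.38343045]), 'attitude': array([ 2.42408319, -1.62071062, -0.21526349])}
```

View pics/scene0.png

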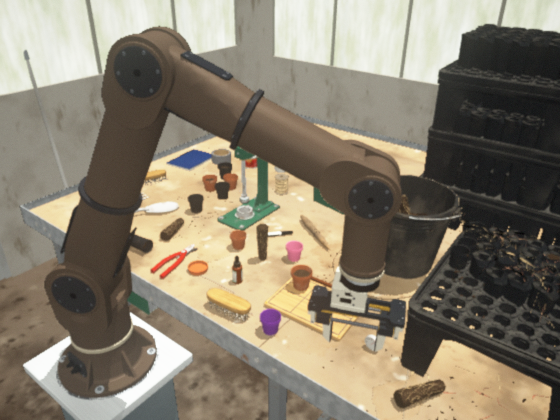

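View pics/top0.png

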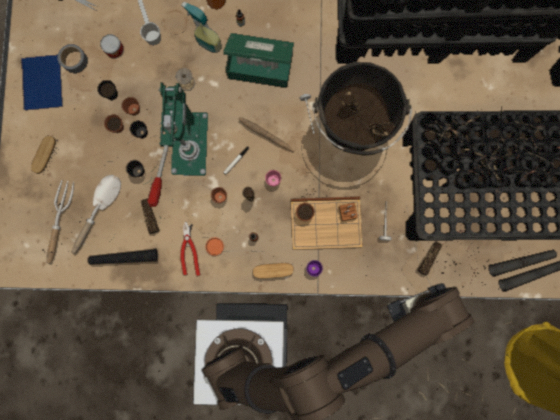

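```bash
python3 - <<'E'
from h import *
im=cv2.imread('pics/top0.png'); c=im[60:320,60:460]; cv2.imwrite('pics/topc.png',cv2.resize(c,(800,520),interpolation=cv2.INTER_CUBIC))
E
```

```text
(no output)
```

View pics/topc.png

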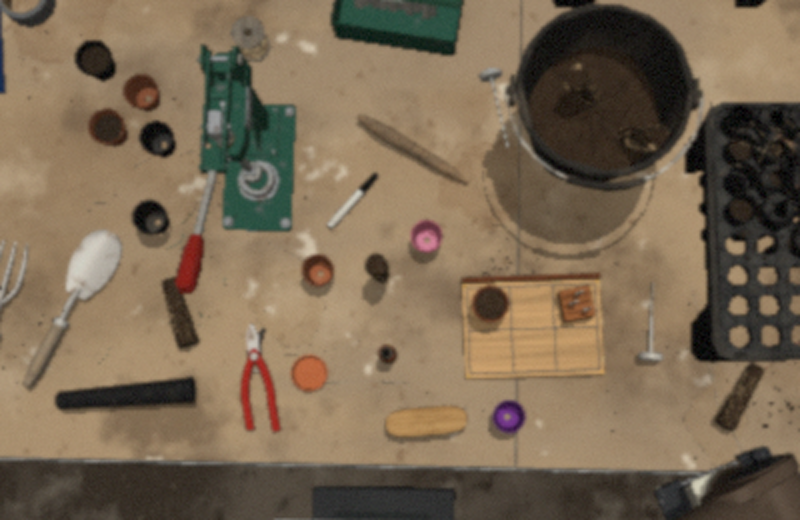

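Top view: board at about (327,223), with the soil pot back-left (305,211) and the label block back-right (347,211). Saucer is at (215,246), dropper (253,238), plug (249,194). Small-pot candidates: terracotta (219,195), far terracotta pots (131,105) and (114,123), pink (273,179), purple (314,268). Next I measure them.

```bash
python3 - <<'E'
from h import *
im,d,P=cloud('top0')
for n,(u,v) in dict(saucer=(215,246),drop=(253,238),plug=(249,194),pot=(219,195),p2=(131,105),p3=(114,123),pink=(273,179),purple=(314,268),fp=(305,211),lb=(347,211),base=(240,350),bench=(300,240),press=(154,198),sec=(188,240),therm=(385,238),brush=(272,271)).items():
    w=P[v-14:v+15,u-14:u+15].reshape(-1,3); c=w[w[:,2]>0.012]
    print(n,P[v,u].round(3),'max z',w[:,2].max().round(3), 'med',np.median(c,0).round(3) if len(c) else '', 'ext',np.ptp(c[:,:2],axis=0).round(3) if len(c) else '')
# crops
o=[]
for (u,v) in((219,195),(131,105),(114,123)):
    o.append(cv2.resize(im[v-20:v+20,u-20:u+20],(260,260),interpolation=cv2.INTER_CUBIC))
cv2.imwrite('pics/cand.png',np.hstack(o)[:,:,::-1])
s=load('scene0')[0]
cv2.imwrite('pics/scenec.png',cv2.resize(s[140:345,130:400],(800,607))[:600,:,::-1])
E
```

```text
saucer [0.424 0.099 0.01 ] max z 1.953 med [0.427 0.106 0.016] ext [0.142 0.303]
drop [ 0.452 -0.046  0.078] max z 1.953 med [ 0.457 -0.046  0.066] ext [0.171 0.161]
plug [ 0.604 -0.031  0.128] max z 1.953 med [ 0.607 -0.027  0.128] ext [0.338 0.191]
pot [ 0.617  0.092 -0.   ] max z 1.953 med [0.621 0.095 0.043] ext [0.328 0.29 ]
p2 [0.958 0.441 0.006] max z 1.953 med [0.949 0.445 0.042] ext [0.673 0.655]
p3 [0.874 0.488 0.048] max z 1.953 med [0.874 0.49  0.046] ext [0.607 0.714]
pink [ 0.681 -0.111  0.007] max z 1.953 med [ 0.691 -0.11   0.044] ext [0.374 0.093]
purple [ 0.35  -0.271  0.   ] max z 1.953 med [ 0.346 -0.27   0.044] ext [0.058 0.163]
fp [ 0.555 -0.232  0.064] max z 1.953 med [ 0.556 -0.232  0.024] ext [0.277 0.127]
lb [ 0.558 -0.384  0.069] max z 1.953 med [ 0.562 -0.386  0.023] ext [0.285 0.28 ]
base [ 0.091 -0.029  0.3  ] max z 1.953 med [ 0.075 -0.023  0.179] ext [0.301 0.205]
bench [ 0.452 -0.217  0.017] max z 1.953 med [ 0.463 -0.224  0.016] ext [0.172 0.11 ]
press [0.529 0.203 0.526] max z 1.953 med [0.549 0.213 0.505] ext [0.306 0.54 ]
sec [0.444 0.199 0.013] max z 1.953 med [0.429 0.204 0.016] ext [0.162 0.402]
therm [ 0.465 -0.527  0.041] max z 1.953 med [ 0.468 -0.526  0.037] ext [0.185 0.41 ]
brush [ 0.336 -0.116  0.042] max z 1.953 med [ 0.339 -0.116  0.046] ext [0.07  0.103]
```

View pics/cand.png

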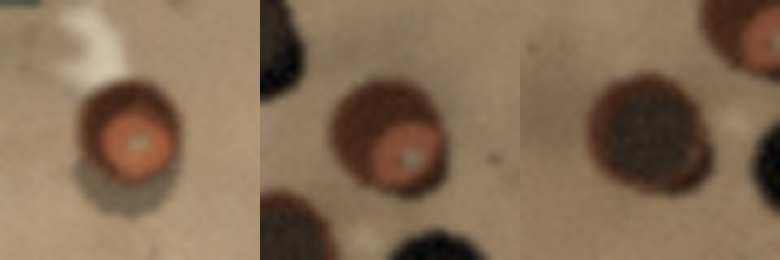

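View pics/scenec.png

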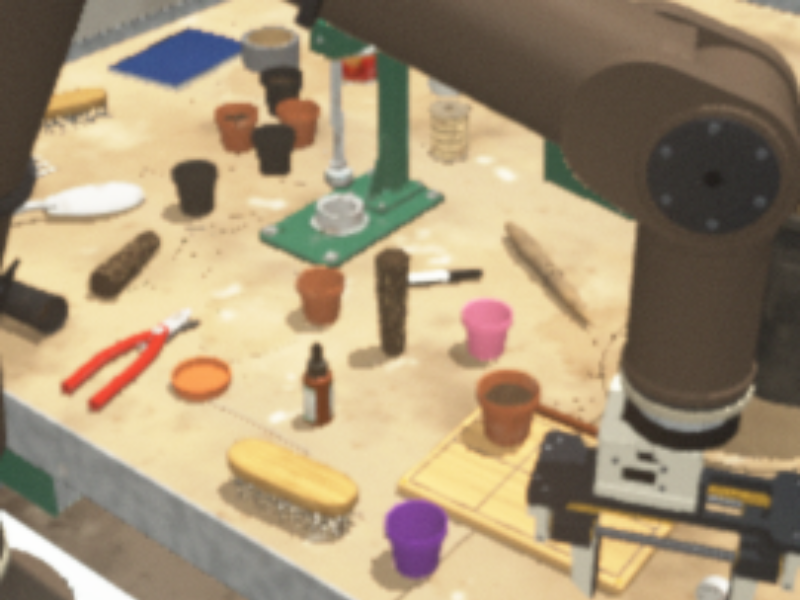

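```bash
python3 - <<'E'
from h import *
im,d,P=cloud('top0')
def circ(n,u,v,r,z0,z1):
    w=P[v-r:v+r+1,u-r:u+r+1]; m=(w[...,2]>z0)&(w[...,2]<z1)
    k,l,st,_=cv2.connectedComponentsWithStats(m.astype(np.uint8))
    i=1+np.argmax(st[1:,4]); q=w[l==i]; c,rad=cv2.minEnclosingCircle(q[:,:2].astype(np.float32))
    print(n,np.round(c,4),'diam',round(2*rad,3),'mean',q.mean(0).round(4),len(q))
circ('saucer',215,246,14,.006,.03)
circ('pot',219,195,14,.042,.07)
circ('drop',253,238,9,.07,.12)
circ('dropall',253,238,9,.03,.12)
circ('plug',249,194,10,.11,.15)
circ('fp',305,211,14,.055,.09)
circ('lb',347,211,14,.035,.06)
# board: colour/height mask
m=((P[...,2]>.007)&(P[...,2]<.026)).astype(np.uint8); m[:, :285]=0;m[:,368:]=0;m[:190]=0;m[255:]=0
q=P[m>0]; r=cv2.minAreaRect((q[:,:2]*1000).astype(np.float32)); print(r)
s=observe(); Rm=R.from_rotvec(s['ee_rot']).as_matrix(); print('jaw dir',Rm[:,1], 'x',Rm[:,0])
E
```

```text
saucer [0.4212 0.1034] diam 0.074 mean [0.4248 0.1039 0.0121] 134
pot [0.6113 0.0877] diam 0.061 mean [0.6139 0.0905 0.0504] 60
drop [ 0.4605 -0.0449] diam 0.023 mean [ 0.4599 -0.0445  0.0846] 29
dropall [ 0.4601 -0.0441] diam 0.034 mean [ 0.4587 -0.0451  0.0694] 71
plug [ 0.6113 -0.0255] diam 0.046 mean [ 0.6097 -0.0252  0.1285] 115
fp [ 0.5528 -0.2301] diam 0.068 mean [ 0.5546 -0.2304  0.0638] 199
lb [ 0.5591 -0.39  ] diam 0.077 mean [ 0.5589 -0.3889  0.0487] 233
((522.93505859375, -312.83001708984375), (240.54144287109375, 306.5424499511719), 1.171557903289795)
jaw dir [ 0.38271967 -0.92386371 -0.00122196] x [ 9.23864360e-01  3.82720051e-01 -8.69593977e-05]
```

```bash
python3 - <<'E'
from h import *
im=cv2.imread('pics/top0.png'); cv2.imwrite('pics/brd.png',cv2.resize(im[185:285,280:400],(780,650),interpolation=cv2.INTER_CUBIC)[:600])
E
```

```text
(no output)
```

View pics/brd.png

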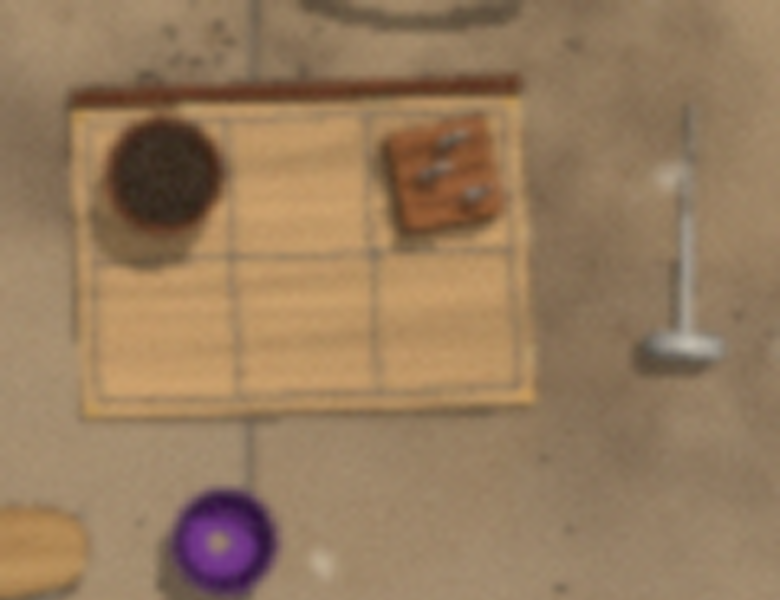

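```bash
cat >> h.py <<'E'
def rigid(L,W):  # board local xy -> world xy
    L=np.array(L);W=np.array(W); a=L-L.mean(0);b=W-W.mean(0)
    th=np.arctan2((a[:,0]*b[:,1]-a[:,1]*b[:,0]).sum(),(a*b).sum()); c,s=np.cos(th),np.sin(th); M=np.array([[c,-s],[s,c]])
    t=W.mean(0)-M@L.mean(0); res=W-(L@M.T+t); return th,M,t,res
def squares(M,t):
    for n,l in dict(FL=(-40,80),FM=(-40,0),FR=(-40,-80),BL=(40,80),BM=(40,0),BR=(40,-80)).items(): print(n,(M@np.array(l)/1000+t).round(4))
E
python3 - <<'E'
from h import *
px=[(100,400),(241,394),(382,391),(518,387),(97,265),(234,257),(376,254),(510,250),(90,118),(228,116),(368,114),(503,112)]
L=[(x/1000,y/1000) for x in(-80,0,80) for y in(120,40,-40,-120)]
W=[ray('top0',280+(x+.5)/6.5-.5,185+(y+.5)/6.5-.5,.014)[:2] for x,y in px]
th,M,t,res=rigid(L,W); print(np.degrees(th),t,(res*1000).round(1)); squares(M,t)
E
```

```text
2.916620409831691 [ 0.51515957 -0.31370285] [[ 0.2 -0.4]
 [ 1.2 -0.9]
 [ 0.5 -1.4]
 [ 0.4  0.9]
 [-2.4 -1.4]
 [-0.3  0.1]
 [-1.  -1.4]
 [-1.1  1.8]
 [ 2.5  0.1]
 [ 1.2  0.6]
 [ 0.  -0.1]
 [-1.3  2.1]]
FL [ 0.4711 -0.2358]
FM [ 0.4752 -0.3157]
FR [ 0.4793 -0.3956]
BL [ 0.551  -0.2318]
BM [ 0.5551 -0.3117]
BR [ 0.5592 -0.3916]
```

Emit:
{"api": "step_arm", "payload": {
  "series": [
    [[0.0918,0.12,0.675,0.02,-22],[0.0918,0.12,0.675,0.02,-22],[0.0918,0.12,0.675,0.02,-22],[0.0918,0.12,0.675,0.02,-22],[0.0918,0.12,0.675,0.02,-22],[0.0918,0.12,0.675,0.02,-22],[0.0918,0.12,0.675,0.02,-22],[0.0918,0.12,0.675,0.02,-22],[0.0918,0.12,0.675,0.02,-22],[0.0918,0.12,0.675,0.02,-22],[0.0918,0.12,0.675,0.02,-22],[0.0918,0.12,0.675,0.02,-22],[0.0918,0.12,0.675,0.02,-22],[0.0918,0.12,0.675,0.02,-22],[0.0918,0.12,0.675,0.02,-22],[0.0918,0.12,0.675,0.02,-22],[0.0918,0.12,0.675,0.02,-22],[0.0918,0.12,0.675,0.02,-22],[0.0918,0.12,0.675,0.02,-22],[0.0918,0.12,0.675,0.02,-22]]
  ]
}}

```text
clock: 1.82
position: [0.3587, 0.0971, 0.2598]
ee_rot: [-3.141, -0.013, 0.002]
force: [0.0, -0.2, 0.1]
width: 0.998
```

```bash
python3 - <<'E'
from h import *
s=observe(); print(s['clock'],s['position'],s['joints'].round(2),R.from_rotvec(s['ee_rot']).as_matrix()[:,0].round(3))
im,d,p=snap('wrist','w1'); print(p['position'],att(p['attitude'])[:,2].round(3)); print(d[210,280])
E
```

```text
1.8167 [0.35872754 0.09705743 0.25983438] [ 0.18  0.04 -0.59  2.06  0.02  1.05 -1.98] [ 1.     0.008 -0.001]
[0.42893629 0.09736326 0.40317075] [-0.26  -0.002 -0.966]
0.41740674
```

View pics/w1.png

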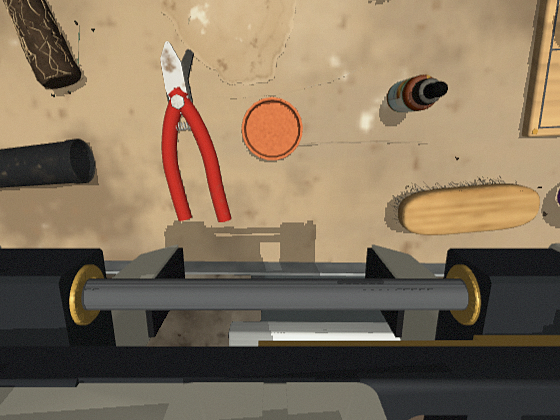

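```bash
cat >> h.py <<'E'
def hsv(tag): return cv2.cvtColor(load(tag)[0],cv2.COLOR_RGB2HSV)
E
python3 - <<'E'
from h import *
im,d,P=cloud('w1'); H=hsv('w1')
print(H[129,272],H[190,190])
m=((H[...,0]<14)&(H[...,1]>130)&(H[...,2]>80)).astype(np.uint8)
k,l,st,c=cv2.connectedComponentsWithStats(m)
for i in range(1,k):
    if st[i,4]>300: print(st[i],c[i].round(1))
i=l[140,272]; cs,_=cv2.findContours((l==i).astype(np.uint8),0,2); cc=max(cs,key=cv2.contourArea); hull=cv2.convexHull(cc)
e=cv2.fitEllipse(hull); print(e, ray('w1',*e[0],.016), ray('w1',*e[0],.010))
pts=np.array([ray('w1',*q[0],.016)[:2] for q in hull],np.float32); print(cv2.minEnclosingCircle(pts))
c0=np.array(cv2.minEnclosingCircle(pts)[0])
r=(H[...,0]<8)|(H[...,0]>172); r=r&(H[...,1]>170)&(l!=i); v,u=np.where(r); k=(u<240)&(v<225)&(u>140); q=np.array([ray('w1',a,b,.012)[:2] for a,b in zip(u[k],v[k])])-c0
D=np.hypot(*q.T); print('min dist',D.min(),q[D.argmin()]); z=np.abs(q[:,0])<.012; print('along y',q[z][:,1].min() if z.any() else None)
z=P[110:150,255:290,2]; print(np.median(z), P[200,330])
E
```

```text
[ 11 169 219] [ 18  89 187]
[ 162   87   69  135 3567] [190.5 158.7]
[ 242   97   61   63 2919] [271.6 128.8]
((271.6830139160156, 128.35548400878906), (60.696014404296875, 62.93833541870117), 0.5077117085456848) [0.42196758 0.10057206 0.016     ] [0.42185958 0.10062178 0.01      ]
((0.42101627588272095, 0.10048477351665497), 0.03421858698129654)
min dist 0.0698189690132735 [-0.02586724  0.0648504 ]
along y 0.06995827078470573
0.004291419075412195 [ 0.33694799  0.02872262 -0.00076205]
```

Emit:
{"api": "step_arm", "payload": {
  "series": [
    [[0.0918,0.063,0.0035,-0.04,60],[0.0918,0.063,0.0035,-0.08,60],[0.0918,0.063,0.0035,-0.12,60],[0.0918,0.063,0.0035,-0.15,60],[0.0918,0.063,0.0035,-0.17,60],[0.0918,0.063,0.0035,-0.18,60],[0.0918,0.063,0.0035,-0.18,60],[0.0918,0.063,0.0035,-0.18,60],[0.0918,0.063,0.0035,-0.18,60],[0.0918,0.063,0.0035,-0.18,60],[0.0918,0.063,0.0035,-0.195,60],[0.0918,0.063,0.0035,-0.21,60],[0.0918,0.063,0.0035,-0.225,60],[0.0918,0.063,0.0035,-0.235,60],[0.0918,0.063,0.0035,-0.24,60],[0.0918,0.063,0.0035,-0.24,60]]
  ]
}}

```text
clock: 3.2
position: [0.4213, 0.0996, 0.0192]
ee_rot: [-2.716, -1.579, 0.004]
force: [-0.4, 0.3, -0.1]
width: 1.006
```

Emit:
{"api": "step_arm", "payload": {
  "series": [
    [[0.06,0,0,0,0],[0.06,0,0,0,0],[0.06,0,0,0,0],[0.06,0,0,0,0],[0.06,0,0,0,0],[0.06,0,0,0,0],[0.06,0,0,0,0],[0.06,0,0,0,0]]
  ],
  "squeeze": 15
}}

```text
clock: 3.87
position: [0.4216, 0.0996, 0.0196]
ee_rot: [2.716, 1.578, -0.003]
force: [-1.4, -1.0, 7.5]
width: 0.722
```

```bash
python3 - <<'E'
from h import *
s=observe(); print(s['clock'],s['position'],s['joints'].round(2),s['width']*.0918,R.from_rotvec(s['ee_rot']).as_matrix()[:,0].round(3))
snap('wrist','w2')
E
```

```text
3.8667 [0.42163346 0.09961817 0.01958401] [ 0.09  0.55 -0.58  2.21  0.59  0.54 -1.46] 0.06627991902680808 [ 0.495  0.869 -0.002]
```

View pics/w2.png

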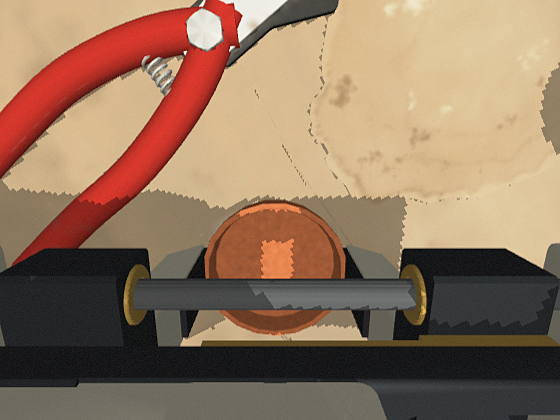

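Emit:
{"api": "step_arm", "payload": {
  "series": [
    [[0.06,0,0,0.02,0],[0.06,0,0,0.06,0],[0.06,0,0,0.1,0],[0.06,0,0,0.14,0],[0.06,0,-0.04,0.17,-7],[0.06,0,-0.08,0.19,-14],[0.06,0,-0.12,0.2,-21],[0.06,0,-0.16,0.2,-28],[0.06,0,-0.2,0.21,-35],[0.06,0,-0.24,0.22,-42],[0.06,0,-0.28,0.22,-49],[0.06,0,-0.31,0.23,-57],[0.06,0,-0.335,0.23,-57],[0.06,0,-0.335,0.23,-57],[0.06,0,-0.335,0.23,-57],[0.06,0,-0.335,0.23,-57]]
  ]
}}

```text
clock: 5.25
position: [0.4214, -0.2343, 0.2493]
ee_rot: [-3.139, -0.093, 0.004]
force: [0.2, 0.6, -0.4]
width: 0.723
```

```bash
python3 - <<'E'
from h import *
s=observe(); print(s['clock'],s['position'],s['joints'].round(2),s['width']*.0918,s['force'].round(1),R.from_rotvec(s['ee_rot']).as_matrix()[:,0].round(3))
snap('wrist','w3')
E
```

```text
5.25 [ 0.42141228 -0.23434847  0.2492532 ] [ 0.78  0.24 -0.47  1.87  0.12  1.07 -1.24] 0.06638649042071777 [ 0.2  0.6 -0.4] [ 0.998  0.059 -0.002]
```

View pics/w3.png

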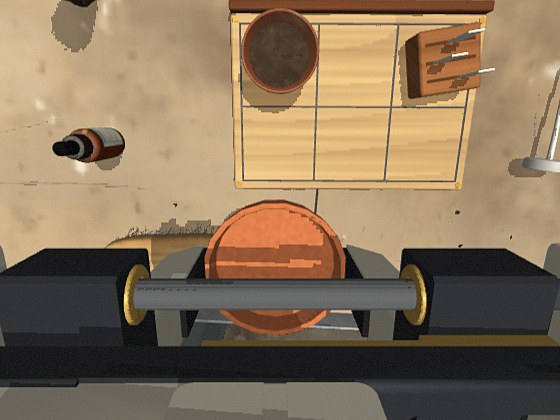

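```bash
python3 - <<'E'
from h import *
im=cv2.imread('pics/w3.png'); cv2.imwrite('pics/w3c.png',cv2.resize(im[0:195,225:495],None,fx=2.96,fy=2.96,interpolation=cv2.INTER_CUBIC))
E
```

```text
(no output)
```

View pics/w3c.png

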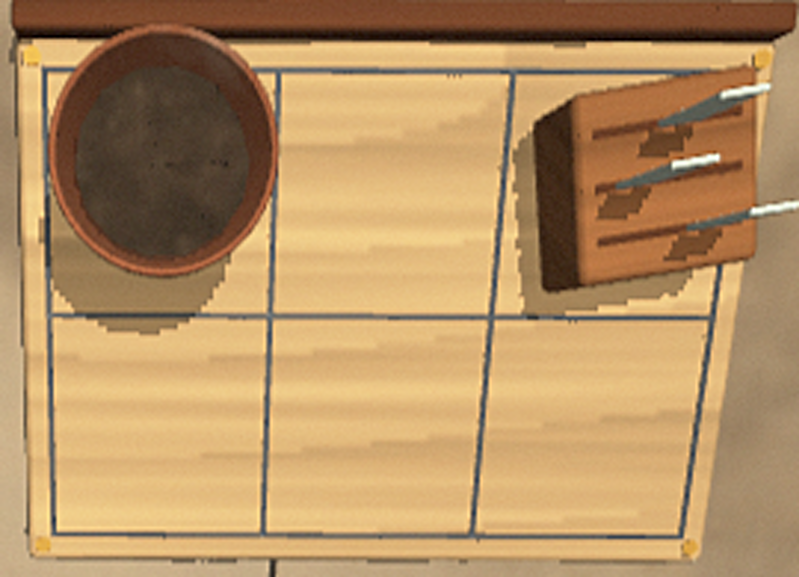

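```bash
python3 - <<'E'
from h import *
px=[(54,534),(264,534),(473,536),(683,537),(50,315),(270,316),(491,317),(711,318),(45,71),(278,72),(512,72)]
L=[(x/1000,y/1000) for x in(-80,0,80) for y in(120,40,-40,-120)][:11]
W=[ray('w3',225+(x+.5)/2.96-.5,(y+.5)/2.96-.5,.014)[:2] for x,y in px]
th,M,t,res=rigid(L,W); print(np.degrees(th),t,(res*1000).round(1)); squares(M,t)
print('dropper?',ray('w3',65,148,.102))
E
```

```text
3.217921899548838 [ 0.51179611 -0.31352863] [[ 0.4  0. ]
 [ 0.6 -0.2]
 [ 0.  -0.2]
 [-0.1 -0.6]
 [ 0.3 -0.3]
 [ 0.1  0.2]
 [-0.   0.3]
 [-0.2  0.7]
 [-0.3 -0.5]
 [-0.5  0.1]
 [-0.3  0.4]]
FL [ 0.4674 -0.2359]
FM [ 0.4719 -0.3158]
FR [ 0.4763 -0.3956]
BL [ 0.5472 -0.2314]
BM [ 0.5517 -0.3113]
BR [ 0.5562 -0.3912]
dropper? [ 0.45954559 -0.05414958  0.102     ]
```

Emit:
{"api": "step_arm", "payload": {
  "series": [
    [[0.06,0.0466,-0.0015,-0.03,0],[0.06,0.0466,-0.0015,-0.07,0],[0.06,0.0466,-0.0015,-0.11,0],[0.06,0.0466,-0.0015,-0.15,0],[0.06,0.0466,-0.0015,-0.18,0],[0.06,0.0466,-0.0015,-0.2,0],[0.06,0.0466,-0.0015,-0.21,0],[0.06,0.0466,-0.0015,-0.214,0],[0.06,0.0466,-0.0015,-0.215,0],[0.06,0.0466,-0.0015,-0.215,0]]
  ]
}}

```text
clock: 6.13
position: [0.4691, -0.2352, 0.0355]
ee_rot: [-3.139, -0.096, 0.001]
force: [-1.2, -0.4, -1.1]
width: 0.723
```

Emit:
{"api": "step_arm", "payload": {
  "series": [
    [[0.085,0,0,0,0],[0.085,0,0,0,0],[0.085,0,0,0,0],[0.085,0,0,0,0],[0.085,0,0,0.02,0],[0.085,0,0,0.05,0],[0.085,-0.02,0,0.09,0],[0.085,-0.04,0,0.13,0],[0.085,-0.045,0,0.17,0],[0.085,-0.045,0,0.21,0],[0.085,-0.045,0,0.215,0],[0.085,-0.045,0,0.215,0]]
  ]
}}

```text
clock: 7.13
position: [0.4258, -0.236, 0.2542]
ee_rot: [3.137, 0.095, 0.008]
force: [1.0, -0.3, -0.4]
width: 0.92
```

```bash
python3 - <<'E'
from h import *
s=observe(); print(s['clock'],s['position'],s['force'].round(1))
im,_,_=snap('wrist','w4'); cv2.imwrite('pics/w4c.png',cv2.resize(im[0:195,225:495,::-1],None,fx=2.96,fy=2.96,interpolation=cv2.INTER_CUBIC))
E
```

```text
7.1333 [ 0.4258227 -0.2360416  0.2542   ] [ 1.  -0.3 -0.4]
```

View pics/w4c.png

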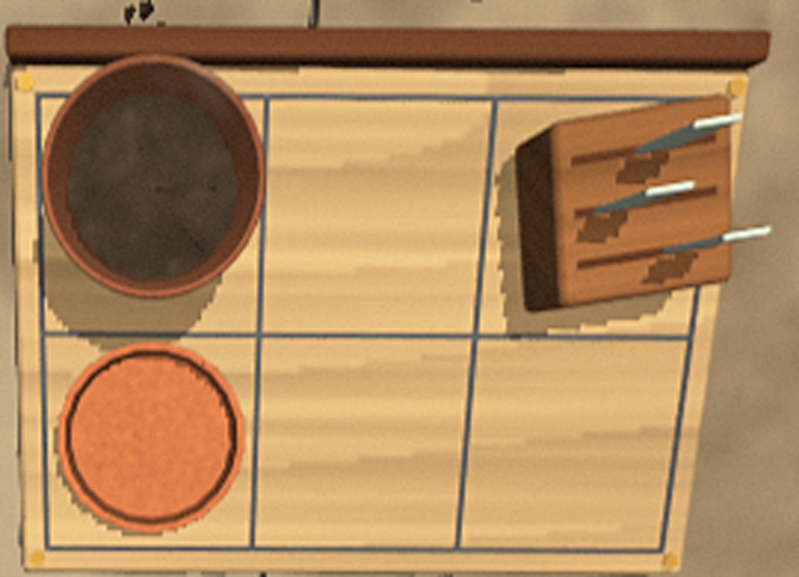

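Saucer sits in the front-left square, at crop (152,437). I'll check its centre and plan the small pot.

```bash
python3 - <<'E'
from h import *
px=[(48,549),(252,549),(457,549),(662,550),(43,333),(261,335),(475,337),(690,338),(38,95),(266,98),(495,98)]
L=[(x/1000,y/1000) for x in(-80,0,80) for y in(120,40,-40,-120)][:11]
f=lambda x,y,z:ray('w4',225+(x+.5)/2.96-.5,(y+.5)/2.96-.5,z)[:2]
th,M,t,res=rigid(L,[f(x,y,.014) for x,y in px]); print(np.degrees(th),t,abs(res*1000).max()); squares(M,t)
H=hsv('w4'); m=((H[...,0]<14)&(H[...,1]>130)&(H[...,2]>110)).astype(np.uint8)
k,l,st,c=cv2.connectedComponentsWithStats(m); i=l[160,277]; cs,_=cv2.findContours((l==i).astype(np.uint8),0,2)
pts=np.array([ray('w4',*q[0],.030)[:2] for q in max(cs,key=cv2.contourArea)],np.float32); c,r=cv2.minEnclosingCircle(pts)
print('saucer',c,r,'local',(M.T@(np.array(c)-t))*1000)
E
```

```text
3.166242947249291 [ 0.51155318 -0.31333476] 0.6934247816188788
FL [ 0.4672 -0.2357]
FM [ 0.4716 -0.3155]
FR [ 0.476  -0.3954]
BL [ 0.5471 -0.2312]
BM [ 0.5515 -0.3111]
BR [ 0.5559 -0.391 ]
saucer (0.4706021845340729, -0.2354046106338501) 0.034242141991853714 local [-36.58414844  80.07304604]
```

Emit:
{"api": "step_arm", "payload": {
  "series": [
    [[0.0918,0.01,0.04,0,7],[0.0918,0.02,0.08,0,14],[0.0918,0.03,0.12,-0.01,20],[0.0918,0.04,0.16,-0.02,25],[0.0918,0.05,0.2,-0.03,25],[0.0918,0.06,0.24,-0.05,25],[0.0918,0.07,0.28,-0.06,25],[0.0918,0.075,0.31,-0.08,25],[0.0918,0.075,0.316,-0.085,25],[0.0918,0.075,0.316,-0.085,25],[0.0918,0.075,0.316,-0.085,25]]
  ]
}}

```text
clock: 8.1
position: [0.4986, 0.08, 0.1653]
ee_rot: [3.044, 0.775, -0.002]
force: [-0.5, -1.1, 0.7]
width: 1.002
```

```bash
python3 - <<'E'
from h import *
s=observe(); print(s['clock'],s['position'],s['joints'].round(2),s['force'].round(1),R.from_rotvec(s['ee_rot']).as_matrix()[:,0].round(3))
snap('wrist','w5')
E
```

```text
8.1 [0.49856196 0.0800075  0.16533289] [ 0.24  0.41 -0.66  1.91  0.31  0.92 -1.64] [-0.5 -1.1  0.7] [ 0.878  0.478 -0.001]
```

View pics/w5.png

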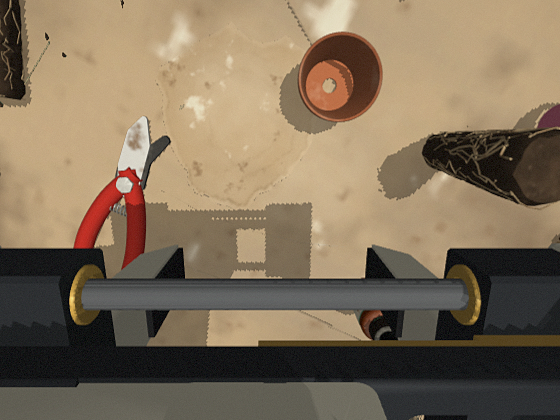

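```bash
python3 - <<'E'
from h import *
im,d,P=cloud('w5'); H=hsv('w5')
m=((H[...,0]<14)&(H[...,1]>110)&(H[...,2]>50)).astype(np.uint8); m[:, :290]=0; m[:,400:]=0; m[130:]=0
k,l,st,c=cv2.connectedComponentsWithStats(m); i=1+st[1:,4].argmax(); print(st[i])
cs,_=cv2.findContours((l==i).astype(np.uint8),0,2); h=cv2.convexHull(max(cs,key=cv2.contourArea))
pts=np.array([ray('w5',*q[0],.054)[:2] for q in h],np.float32); print(cv2.minEnclosingCircle(pts))
a=P[:130,290:400].reshape(-1,3); q=a[(a[:,2]>.046)&(a[:,2]<.07)]; print(cv2.minEnclosingCircle(q[:,:2].astype(np.float32)),np.percentile(a[:,2],[95,99]))
# plug silhouette top
a=P[100:230,400:].reshape(-1,3); q=a[(a[:,2]>.115)&(a[:,2]<.14)]; print('plug top',cv2.minEnclosingCircle(q[:,:2].astype(np.float32)),len(q))
for z0 in(.0,.02,.04,.06,.08,.1):
    q=a[(a[:,2]>z0+.005)&(a[:,2]<z0+.02)]; print(z0,q[:,:2].mean(0) if len(q) else 0, np.percentile(q[:,:2],[2,98],axis=0).round(3).tolist())
E
```

```text
[ 298   32   85   90 5801]
((0.6082753539085388, 0.08702591061592102), 0.030043495818972588)
((0.6089646220207214, 0.08712689578533173), 0.030186563730239868) [0.05222715 0.05386583]
plug top ((0.6081424951553345, -0.025516338646411896), 0.02224799618124962) 4423
0.0 [ 0.63920163 -0.05102508] [[0.593, -0.092], [0.685, -0.01]]
0.02 [ 0.6093639  -0.01806986] [[0.592, -0.089], [0.669, -0.009]]
0.04 [ 0.60387838 -0.01306561] [[0.591, -0.027], [0.624, -0.008]]
0.06 [ 0.60431568 -0.01260137] [[0.59, -0.027], [0.625, -0.007]]
0.08 [ 0.60387998 -0.01129052] [[0.589, -0.026], [0.624, -0.006]]
0.1 [ 0.60368529 -0.01087973] [[0.588, -0.027], [0.625, -0.005]]
```

Emit:
{"api": "step_arm", "payload": {
  "series": [
    [[0.0918,0,0.007,-0.02,7],[0.0918,0,0.007,-0.04,14],[0.0918,0,0.007,-0.06,21],[0.0918,0.01,0.007,-0.06,28],[0.0918,0.03,0.007,-0.06,35],[0.0918,0.05,0.007,-0.06,42],[0.0918,0.07,0.007,-0.06,49],[0.0918,0.09,0.007,-0.06,56],[0.0918,0.11,0.007,-0.06,61],[0.0918,0.11,0.007,-0.06,61],[0.0918,0.11,0.007,-0.06,61],[0.0918,0.11,0.007,-0.08,61],[0.0918,0.11,0.007,-0.1,61],[0.0918,0.11,0.007,-0.115,61],[0.0918,0.11,0.007,-0.1235,61],[0.0918,0.11,0.007,-0.1235,61]]
  ]
}}

```text
clock: 9.48
position: [0.6076, 0.0848, 0.0409]
ee_rot: [-2.233, -2.209, 0.003]
force: [0.7, -1.2, 0.4]
width: 1.0
```

Emit:
{"api": "step_arm", "payload": {
  "series": [
    [[0.05,0,0,0,0],[0.05,0,0,0,0],[0.05,0,0,0,0],[0.05,0,0,0,0],[0.05,0,0,0,0],[0.05,0,0,0,0],[0.05,0,0,0,0],[0.05,0,0,0,0]]
  ],
  "squeeze": 15
}}

```text
clock: 10.15
position: [0.608, 0.0849, 0.0413]
ee_rot: [2.233, 2.209, -0.002]
force: [0.8, -1.1, 4.1]
width: 0.628
```

```bash
python3 - <<'E'
from h import *
s=observe(); print(s['clock'],s['position'],s['joints'].round(2),s['force'].round(1),s['width']*.0918,R.from_rotvec(s['ee_rot']).as_matrix()[:,0].round(3))
snap('wrist','w6')
E
```

```text
10.15 [0.60795707 0.08494714 0.04131505] [ 0.27  0.78 -0.78  1.74  0.67  0.91 -0.8 ] [ 0.8 -1.1  4.1] 0.05761760846740963 [ 0.011  1.    -0.001]
```

View pics/w6.png

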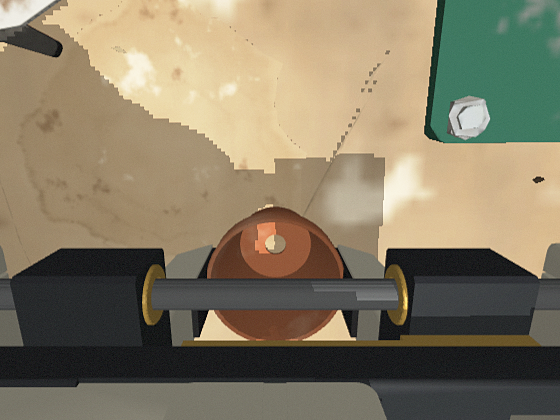

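Emit:
{"api": "step_arm", "payload": {
  "series": [
    [[0.05,0,0,0.03,0],[0.05,0,0,0.06,0],[0.05,-0.03,0,0.08,0],[0.05,-0.07,0,0.1,0],[0.05,-0.1,-0.01,0.12,-7],[0.05,-0.13,-0.03,0.15,-14],[0.05,-0.139,-0.07,0.15,-21],[0.05,-0.139,-0.11,0.15,-28],[0.05,-0.139,-0.15,0.15,-35],[0.05,-0.139,-0.19,0.15,-42],[0.05,-0.139,-0.23,0.14,-49],[0.05,-0.139,-0.27,0.13,-56],[0.05,-0.139,-0.3,0.12,-63],[0.05,-0.139,-0.32,0.11,-70],[0.05,-0.139,-0.32,0.1,-77],[0.05,-0.139,-0.32,0.1,-84],[0.05,-0.139,-0.32,0.1,-86],[0.05,-0.139,-0.32,0.1,-86]]
  ]
}}

```text
clock: 11.7
position: [0.4686, -0.2349, 0.1409]
ee_rot: [-3.139, -0.09, 0.004]
force: [0.3, -0.7, -0.4]
width: 0.628
```

```bash
python3 - <<'E'
from h import *
s=observe(); print(s['clock'],s['position'],s['joints'].round(2),s['force'].round(1),s['width']*.0918,R.from_rotvec(s['ee_rot']).as_matrix()[:,0].round(3))
snap('wrist','w7');snap('scene','s7')
E
```

```text
11.7 [ 0.46860387 -0.23485725  0.14087845] [ 0.76  0.44 -0.52  1.9   0.28  0.87 -1.42] [ 0.3 -0.7 -0.4] 0.05767164819816767 [ 0.998  0.057 -0.002]
```

View pics/w7.png

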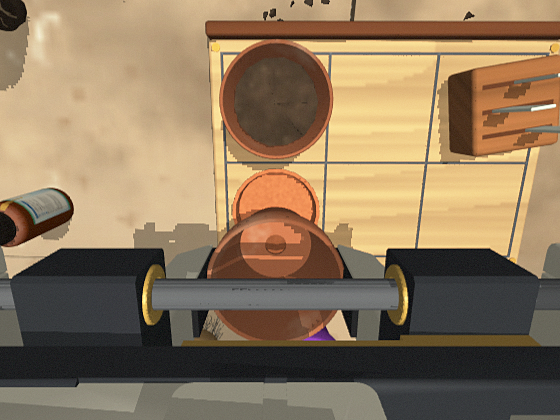

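View pics/s7.png

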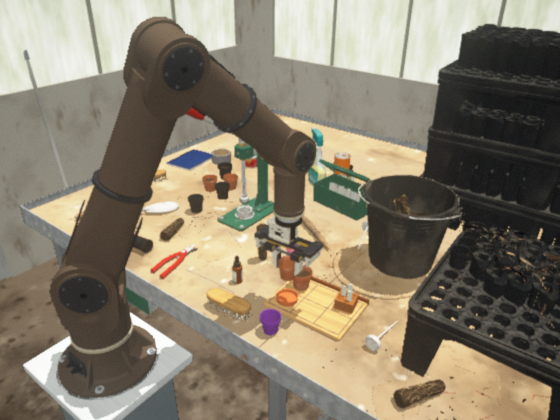

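Emit:
{"api": "step_arm", "payload": {
  "series": [
    [[0.05,0,-0.0005,-0.03,0],[0.05,0,-0.0005,-0.055,0],[0.05,0,-0.0005,-0.07,0],[0.05,0,-0.0005,-0.077,0],[0.05,0,-0.0005,-0.08,0],[0.05,0,-0.0005,-0.081,0],[0.05,0,-0.0005,-0.081,0]]
  ]
}}

```text
clock: 12.38
position: [0.4693, -0.2352, 0.0609]
ee_rot: [-3.139, -0.098, 0.001]
force: [-0.3, 0.5, -0.6]
width: 0.631
```

Emit:
{"api": "step_arm", "payload": {
  "series": [
    [[0.08,0,0,0,0],[0.08,0,0,0,0],[0.08,0,0,0,0],[0.08,0,0,0,0],[0.08,0,0,0.02,0],[0.08,0,0,0.05,0],[0.08,-0.02,0,0.09,0],[0.08,-0.04,0,0.13,0],[0.08,-0.045,0,0.17,0],[0.08,-0.045,0,0.19,0],[0.08,-0.045,0,0.19,0]]
  ]
}}

```text
clock: 13.3
position: [0.4264, -0.2361, 0.2567]
ee_rot: [3.135, 0.097, 0.011]
force: [1.2, -0.5, 0.7]
width: 0.872
```

```bash
python3 - <<'E'
from h import *
s=observe(); print(s['clock'],s['position'],s['force'].round(1))
im,_,_=snap('wrist','w8')
E
```

```text
13.3 [ 0.42642465 -0.23612916  0.25666612] [ 1.2 -0.5  0.7]
```

View pics/w8.png

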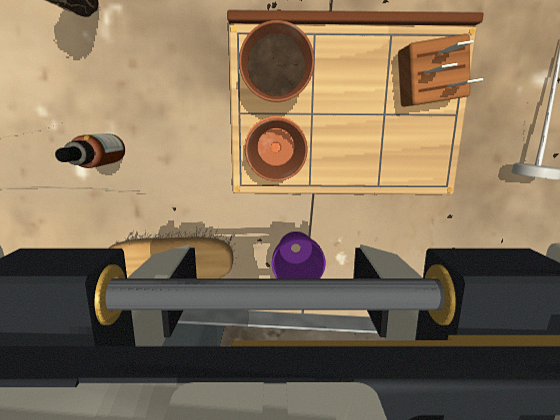

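```bash
python3 - <<'E'
from h import *
im,d,P=cloud('w8'); a=P[110:190,240:310].reshape(-1,3)
q=a[(a[:,2]>.065)&(a[:,2]<.09)]; c,r=cv2.minEnclosingCircle(q[:,:2].astype(np.float32)); print(c,r,np.percentile(q[:,2],[5,50,95]))
# rim plane tilt
w=P[110:190,240:310]; q=w[(w[...,2]>.065)&(w[...,2]<.085)]; rr=np.hypot(q[:,0]-c[0],q[:,1]-c[1]); q=q[rr>.026]
A=np.c_[q[:,:2]-q[:,:2].mean(0),np.ones(len(q))]; print('tilt',np.linalg.lstsq(A,q[:,2],rcond=None)[0])
a=P[125:175,45:135].reshape(-1,3)
for z0,z1 in((.01,.03),(.03,.06),(.066,.08),(.085,.11)):
    q=a[(a[:,2]>z0)&(a[:,2]<z1)]; print(z0,len(q),q.mean(0).round(4) if len(q) else '',np.percentile(q[:,:2],[1,99],axis=0).round(4).tolist() if len(q) else '')
E
```

```text
(0.47251254320144653, -0.23586852848529816) 0.030196398496627808 [0.06565016 0.07090012 0.07288649]
tilt [0.01053859 0.00277135 0.07011569]
0.01 248 [ 0.4614 -0.0575  0.0202] [[0.443, -0.0619], [0.4752, -0.045]]
0.03 652 [ 0.4606 -0.0554  0.0496] [[0.4426, -0.0619], [0.4748, -0.0365]]
0.066 400 [ 0.4595 -0.05    0.0742] [[0.4476, -0.0565], [0.4698, -0.038]]
0.085 253 [ 0.4589 -0.0474  0.0947] [[0.4525, -0.0513], [0.4647, -0.0406]]
```

Emit:
{"api": "step_arm", "payload": {
  "series": [
    [[0.08,0.01,0.04,0,7],[0.08,0.02,0.08,0,14],[0.08,0.033,0.12,0,21],[0.08,0.033,0.16,0,28],[0.08,0.033,0.191,0,35],[0.08,0.033,0.191,0,42],[0.08,0.033,0.191,0,49],[0.08,0.033,0.191,0,56],[0.08,0.033,0.191,-0.02,63],[0.08,0.033,0.191,-0.05,70],[0.08,0.033,0.191,-0.07,77],[0.08,0.033,0.191,-0.1,84],[0.08,0.033,0.191,-0.12,90],[0.08,0.033,0.191,-0.15,90],[0.08,0.033,0.191,-0.17,90],[0.08,0.033,0.191,-0.19,90],[0.08,0.033,0.191,-0.2,90],[0.08,0.033,0.191,-0.2,90]]
  ]
}}

```text
clock: 14.85
position: [0.4568, -0.0447, 0.0518]
ee_rot: [-2.148, -2.286, -0.004]
force: [-0.6, 0.4, -0.1]
width: 0.869
```

Emit:
{"api": "step_arm", "payload": {
  "series": [
    [[0.02,0,0,0,0],[0.02,0,0,0,0],[0.02,0,0,0,0],[0.02,0,0,0,0],[0.02,0,0,0,0],[0.02,0,0,0,0],[0.02,0,0,0,0],[0.02,0,0,0,0],[0.02,0,0,0,0],[0.02,0,0,0,0]]
  ],
  "squeeze": 15
}}

```text
clock: 15.68
position: [0.457, -0.0447, 0.052]
ee_rot: [-2.148, -2.286, -0.005]
force: [0.2, -0.7, 2.6]
width: 0.346
```

```bash
python3 - <<'E'
from h import *
s=observe(); print(s['clock'],s['position'],s['joints'].round(2),s['force'].round(1),s['width']*.0918,R.from_rotvec(s['ee_rot']).as_matrix()[:,0].round(3))
snap('wrist','w9')
E
```

```text
15.6833 [ 0.45697953 -0.04469699  0.05196629] [ 0.58  0.57 -0.79  2.12  0.63  0.7  -0.57] [ 0.2 -0.7  2.6] 0.031805876767868675 [-0.062  0.998  0.005]
```

View pics/w9.png

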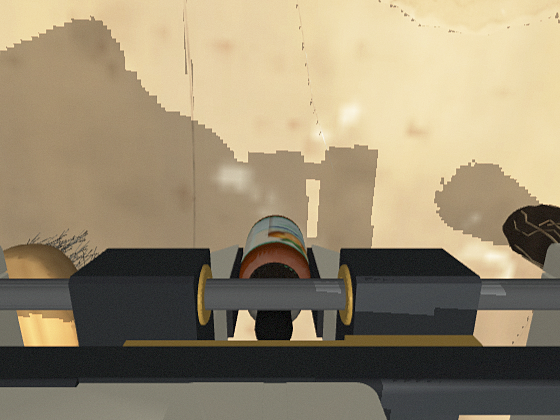

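Emit:
{"api": "step_arm", "payload": {
  "series": [
    [[0.02,0,0,0.02,0],[0.02,0,0,0.06,0],[0.02,0,0,0.1,0],[0.02,0.01,-0.03,0.125,0],[0.02,0.02,-0.07,0.13,0],[0.02,0.04,-0.11,0.13,0],[0.02,0.06,-0.15,0.13,0],[0.02,0.075,-0.18,0.13,0],[0.02,0.085,-0.22,0.13,0],[0.02,0.093,-0.25,0.13,0],[0.02,0.093,-0.266,0.12,0],[0.02,0.093,-0.266,0.11,0],[0.02,0.093,-0.266,0.11,0],[0.02,0.093,-0.266,0.11,0]]
  ]
}}

```text
clock: 16.9
position: [0.5493, -0.3088, 0.1611]
ee_rot: [-2.144, -2.286, -0.005]
force: [-0.8, 0.7, 0.0]
width: 0.342
```

```bash
python3 - <<'E'
from h import *
s=observe(); print(s['clock'],s['position'],s['joints'].round(2),s['force'].round(1),s['width']*.0918,R.from_rotvec(s['ee_rot']).as_matrix()[:,0].round(3))
snap('wrist','w10')
E
```

```text
16.9 [ 0.54930492 -0.30881465  0.1610982 ] [ 0.96  0.66 -0.84  1.6   0.53  1.12  0.05] [-0.8  0.7  0. ] 0.03140357943413677 [-0.064  0.998  0.007]
```

View pics/w10.png

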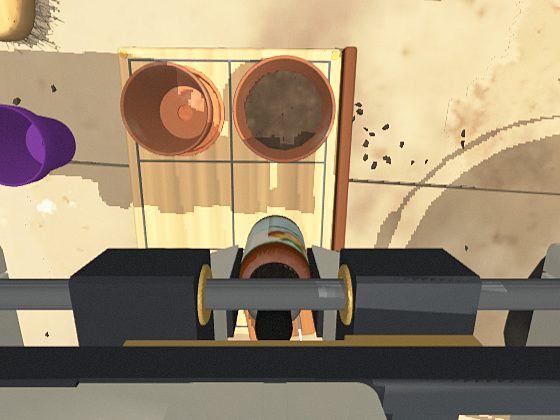

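Emit:
{"api": "step_arm", "payload": {
  "series": [
    [[0.02,0.001,-0.0022,-0.03,0],[0.02,0.001,-0.0022,-0.06,0],[0.02,0.001,-0.0022,-0.08,0],[0.02,0.001,-0.0022,-0.09,0],[0.02,0.001,-0.0022,-0.094,0],[0.02,0.001,-0.0022,-0.095,0],[0.02,0.001,-0.0022,-0.095,0],[0.02,0.001,-0.0022,-0.095,0]]
  ]
}}

```text
clock: 17.62
position: [0.5519, -0.3107, 0.0685]
ee_rot: [-2.146, -2.29, -0.007]
force: [-0.9, -0.2, 0.0]
width: 0.346
```

Emit:
{"api": "step_arm", "payload": {
  "series": [
    [[0.07,0,0,0,0],[0.07,0,0,0,0],[0.07,0,0,0,0],[0.07,0,0,0,0],[0.07,0,0,0,0],[0.07,0,0,0,0],[0.07,0,0,0.03,0],[0.07,0,0,0.07,0],[0.07,0,0,0.11,0],[0.07,-0.04,0,0.15,-7],[0.07,-0.08,0,0.18,-14],[0.07,-0.1,0,0.19,-21],[0.07,-0.1,0,0.19,-28],[0.07,-0.1,0,0.19,-35],[0.07,-0.1,0,0.19,-42],[0.07,-0.1,0,0.19,-49],[0.07,-0.1,0,0.19,-56],[0.07,-0.1,0,0.19,-60],[0.07,-0.1,0,0.19,-60]]
  ]
}}

```text
clock: 19.2
position: [0.4519, -0.3105, 0.2587]
ee_rot: [-3.007, -0.907, -0.008]
force: [-0.1, -0.1, 0.0]
width: 0.763
```

```bash
python3 - <<'E'
from h import *
s=observe(); print(s['clock'],s['position'],s['joints'].round(2),s['force'].round(1),s['width']*.0918,R.from_rotvec(s['ee_rot']).as_matrix()[:,0].round(3))
snap('wrist','w11')
E
```

```text
19.2 [ 0.45190248 -0.31052624  0.25868307] [ 1.02  0.38 -0.69  1.7   0.26  1.16 -0.72] [-0.1 -0.1  0. ] 0.07007341844876332 [0.833 0.553 0.005]
```

View pics/w11.png

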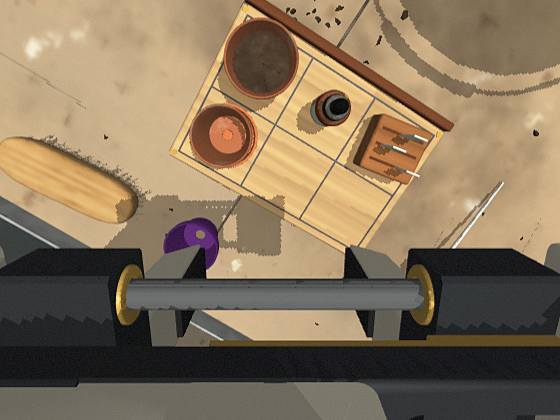

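Emit:
{"api": "step_arm", "payload": {
  "series": [
    [[0.08,0.01,0.04,0,-7],[0.08,0.02,0.08,0,-14],[0.08,0.04,0.12,0,-21],[0.08,0.05,0.16,0,-28],[0.08,0.06,0.2,0,-31],[0.08,0.07,0.24,0,-31],[0.08,0.08,0.27,0,-31],[0.08,0.08,0.285,0,-31],[0.08,0.08,0.285,0,-31],[0.08,0.08,0.285,0,-31]]
  ]
}}

```text
clock: 20.08
position: [0.5318, -0.0245, 0.2585]
ee_rot: [3.14, 0.086, 0.008]
force: [-0.1, -0.6, -0.6]
width: 0.869
```

```bash
python3 - <<'E'
from h import *
s=observe(); print(s['clock'],s['position'],s['joints'].round(2),s['force'].round(1),s['width']*.0918,R.from_rotvec(s['ee_rot']).as_matrix()[:,0].round(3))
snap('wrist','w12'); im,d,P=cloud('w12')
a=P[:240].reshape(-1,3); a=a[(abs(a[:,0]-.61)<.05)&(abs(a[:,1]+.025)<.05)]
for z0,z1 in((.122,.14),(.1,.12),(.08,.1),(.05,.07),(.02,.04)):
    q=a[(a[:,2]>z0)&(a[:,2]<z1)]
    if len(q): c,r=cv2.minEnclosingCircle(q[:,:2].astype(np.float32)); print(z0,len(q),c,r,np.percentile(q[:,:2],[1,99],axis=0).round(4).tolist())
E
```

```text
20.0833 [ 0.53182048 -0.02448803  0.25853467] [ 0.46  0.35 -0.68  1.74  0.24  1.14 -1.8 ] [-0.1 -0.6 -0.6] 0.07979641934635279 [0.999 0.055 0.005]
0.122 2317 (0.6089127659797668, -0.02652021124958992) 0.022282855585217476 [[0.5884, -0.0465], [0.6289, -0.0072]]
0.1 37 (0.6094034314155579, -0.025731755420565605) 0.021707819774746895 [[0.5893, -0.0473], [0.6303, -0.0055]]
```

View pics/w12.png

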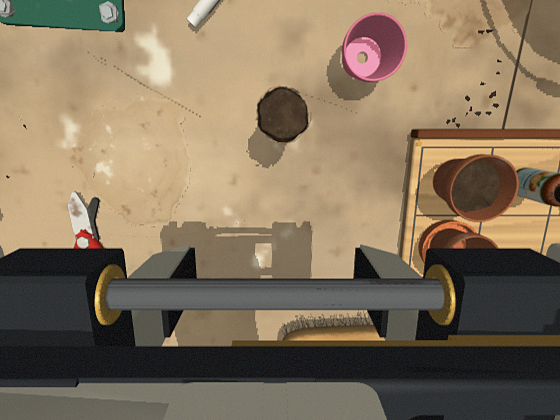

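Emit:
{"api": "step_arm", "payload": {
  "series": [
    [[0.08,0.035,-0.002,0,0],[0.08,0.077,-0.002,0,0],[0.08,0.077,-0.002,-0.02,0],[0.08,0.077,-0.002,-0.05,0],[0.08,0.077,-0.002,-0.08,0],[0.08,0.077,-0.002,-0.11,0],[0.08,0.077,-0.002,-0.14,0],[0.08,0.077,-0.002,-0.16,0],[0.08,0.077,-0.002,-0.169,0],[0.08,0.077,-0.002,-0.172,0],[0.08,0.077,-0.002,-0.172,0],[0.08,0.077,-0.002,-0.172,0]]
  ]
}}

```text
clock: 21.13
position: [0.6096, -0.0286, 0.0877]
ee_rot: [3.139, 0.08, 0.01]
force: [1.3, 0.3, 0.3]
width: 0.875
```

Emit:
{"api": "step_arm", "payload": {
  "series": [
    [[0.02,0,0,0,0],[0.02,0,0,0,0],[0.02,0,0,0,0],[0.02,0,0,0,0],[0.02,0,0,0,0],[0.02,0,0,0,0],[0.02,0,0,0,0],[0.02,0,0,0,0],[0.02,0,0,0,0],[0.02,0,0,0,0]]
  ],
  "squeeze": 18
}}

```text
clock: 21.97
position: [0.6097, -0.0285, 0.0878]
ee_rot: [3.139, 0.08, 0.01]
force: [0.4, 0.5, 1.8]
width: 0.438
```

```bash
python3 - <<'E'
from h import *
s=observe(); print(s['clock'],s['position'],s['joints'].round(2),s['force'].round(1),s['width']*.0918,R.from_rotvec(s['ee_rot']).as_matrix()[:,0].round(3))
snap('wrist','w13')
E
```

```text
21.9667 [ 0.60974982 -0.02845717  0.08777871] [ 0.34  0.64 -0.57  1.74  0.43  0.88 -1.94] [0.4 0.5 1.8] 0.04016802804799505 [0.999 0.051 0.007]
```

View pics/w13.png

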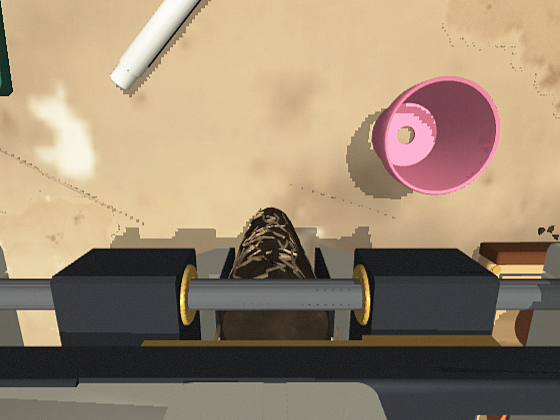

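Emit:
{"api": "step_arm", "payload": {
  "series": [
    [[0.02,0,0,0.02,0],[0.02,0,0,0.06,0],[0.02,0,0,0.1,0],[0.02,-0.01,-0.02,0.13,0],[0.02,-0.03,-0.06,0.15,0],[0.02,-0.06,-0.1,0.15,0],[0.02,-0.08,-0.14,0.15,0],[0.02,-0.1,-0.18,0.15,0],[0.02,-0.12,-0.22,0.15,0],[0.02,-0.134,-0.26,0.15,0],[0.02,-0.134,-0.3,0.14,0],[0.02,-0.134,-0.34,0.12,0],[0.02,-0.134,-0.367,0.1,0],[0.02,-0.134,-0.367,0.08,0],[0.02,-0.134,-0.367,0.08,0],[0.02,-0.134,-0.367,0.08,0]]
  ]
}}

```text
clock: 23.35
position: [0.4742, -0.3956, 0.1657]
ee_rot: [-3.139, -0.077, -0.005]
force: [0.1, 0.5, -1.8]
width: 0.435
```

```bash
python3 - <<'E'
from h import *
s=observe(); print(s['clock'],s['position'],s['joints'].round(2),s['force'].round(1),s['width']*.0918,R.from_rotvec(s['ee_rot']).as_matrix().round(3))
snap('wrist','w14');im,_,_=snap('scene','s14'); cv2.imwrite('pics/s14c.png',cv2.resize(im[180:360,200:420,::-1],(733,600)))
E
```

```text
23.35 [ 0.47416315 -0.39558944  0.16572291] [ 0.98  0.55 -0.55  1.65  0.32  1.03 -1.19] [ 0.1  0.5 -1.8] 0.039912052818910845 [[ 0.999  0.049  0.003]
 [ 0.049 -0.999  0.002]
 [ 0.004 -0.001 -1.   ]]
```

View pics/w14.png

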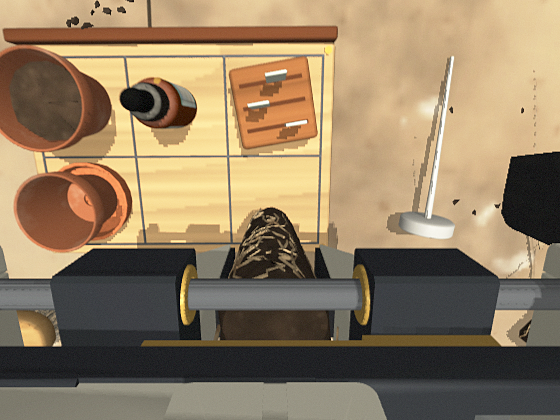

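View pics/s14c.png

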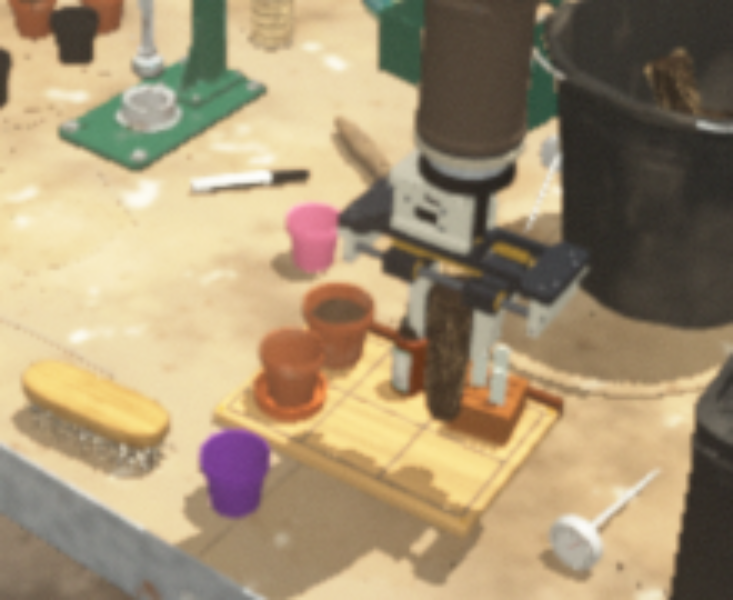

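Emit:
{"api": "step_arm", "payload": {
  "series": [
    [[0.02,0.001,0,-0.02,0],[0.02,0.001,0,-0.04,0],[0.02,0.001,0,-0.053,0],[0.02,0.001,0,-0.06,0],[0.02,0.001,0,-0.063,0],[0.02,0.001,0,-0.064,0],[0.02,0.001,0,-0.064,0],[0.02,0.001,0,-0.064,0]]
  ]
}}

```text
clock: 24.12
position: [0.4782, -0.3943, 0.1055]
ee_rot: [3.139, 0.083, 0.014]
force: [-0.7, -0.7, -0.2]
width: 0.435
```

```bash
python3 - <<'E'
from h import *
s=observe(); print(s['clock'],s['position'],s['force'].round(1))
snap('wrist','w15');im,_,_=snap('scene','s15'); cv2.imwrite('pics/s15c.png',cv2.resize(im[230:350,260:400,::-1],(700,600)))
E
```

```text
24.1167 [ 0.47822834 -0.39431469  0.1055268 ] [-0.7 -0.7 -0.2]
```

View pics/s15c.png

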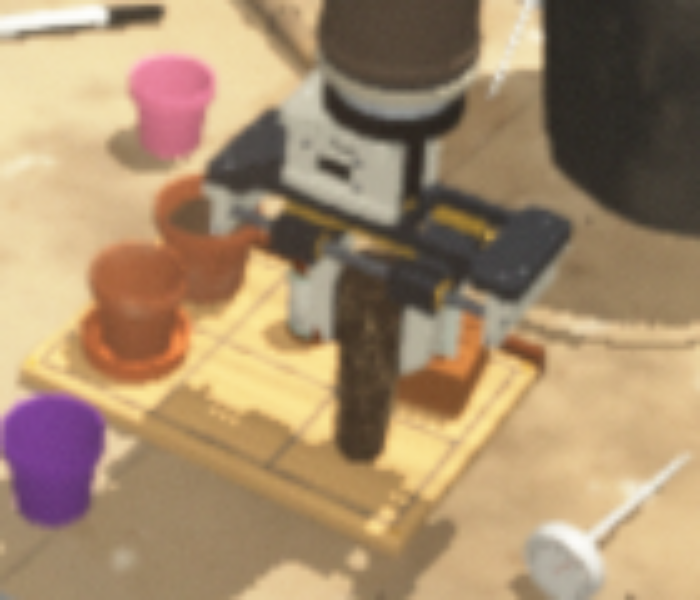

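Emit:
{"api": "step_arm", "payload": {
  "series": [
    [[0.02,-0.002,-0.001,-0.002,0],[0.02,-0.002,-0.001,-0.0035,0],[0.02,-0.002,-0.001,-0.0035,0],[0.02,-0.002,-0.001,-0.0035,0]]
  ]
}}

```text
clock: 24.55
position: [0.476, -0.3955, 0.1019]
ee_rot: [3.139, 0.082, 0.014]
force: [0.0, 0.0, -0.5]
width: 0.437
```

Emit:
{"api": "step_arm", "payload": {
  "series": [
    [[0.02,0,0,-0.001,0],[0.02,0,0,-0.001,0]]
  ]
}}

```text
clock: 24.72
position: [0.4768, -0.3955, 0.1017]
ee_rot: [3.138, 0.082, 0.016]
force: [-0.6, 1.3, 4.9]
width: 0.432
```

Emit:
{"api": "step_arm", "payload": {
  "series": [
    [[0.06,0,0,0,0],[0.06,0,0,0,0],[0.06,0,0,0,0],[0.06,0,0,0,0],[0.06,0,0,0.02,0],[0.06,0,0,0.05,0],[0.06,0,0,0.09,0],[0.06,0,0,0.13,0],[0.06,-0.03,0.03,0.16,0],[0.06,-0.07,0.06,0.19,0],[0.06,-0.07,0.08,0.2,0],[0.06,-0.07,0.08,0.2,0],[0.06,-0.07,0.08,0.2,0]]
  ]
}}

```text
clock: 25.8
position: [0.4069, -0.3142, 0.3038]
ee_rot: [3.135, 0.085, 0.019]
force: [0.8, 0.4, -0.5]
width: 0.649
```

```bash
python3 - <<'E'
from h import *
s=observe(); print(s['clock'],s['position'],s['force'].round(1))
im,_,_=snap('wrist','w16'); cv2.imwrite('pics/w16c.png',cv2.resize(im[0:240,150:510,::-1],None,fx=2.2,fy=2.2,interpolation=cv2.INTER_CUBIC)); snap('scene','s16'); snap('top','t16')
E
```

```text
25.8 [ 0.40687107 -0.3141792   0.30384043] [ 0.8  0.4 -0.5]
```

View pics/w16c.png

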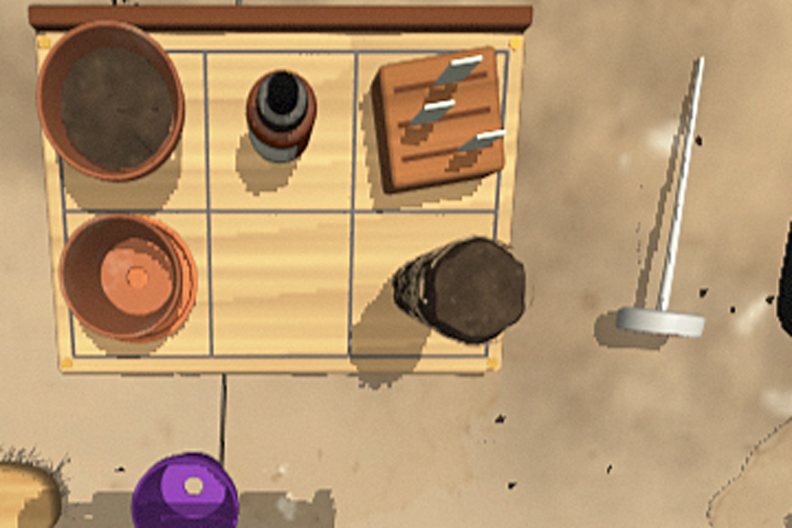

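View pics/s16.png

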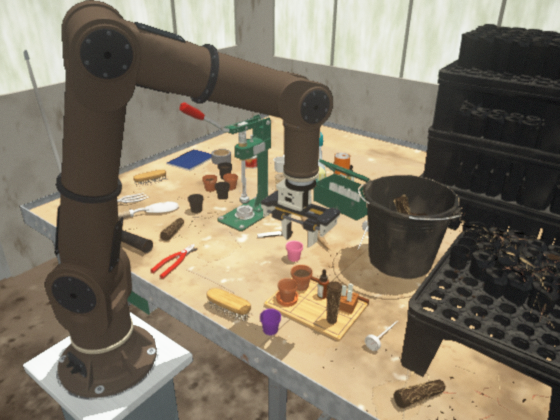

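```bash
python3 - <<'E'
from h import *
px=[(74,356),(212,356),(350,355),(487,355),(67,210),(209,211),(353,211),(497,211),(205,51),(357,51)]
L=[(-80,120),(-80,40),(-80,-40),(-80,-120),(0,120),(0,40),(0,-40),(0,-120),(80,40),(80,-40)]
L=np.array(L)/1000
th,M,t,res=rigid(L,[ray('w16',150+(x+.5)/2.2-.5,(y+.5)/2.2-.5,.014)[:2] for x,y in px]); print(np.degrees(th),t,abs(res*1000).max())
im,d,P=cloud('w16'); 
Q=P[:240].reshape(-1,3); l=(Q[:,:2]-t)@M; 
def c(n,cx,cy,r,z0,z1):
    k=(np.hypot(l[:,0]-cx,l[:,1]-cy)<r)&(Q[:,2]>z0)&(Q[:,2]<z1); a=(l[k]*1000).astype(np.float32); print(n,[np.round(v,1) for v in cv2.minEnclosingCircle(a)],'z',np.percentile(Q[k,2],[50,98]).round(4),k.sum())
c('plug top',-.04,-.08,.05,.135,.155)
c('pot rim',-.04,.08,.04,.065,.085)
c('saucer rim',-.04,.08,.045,.026,.034)
c('bulb',.04,0,.03,.108,.13); c('collar',.04,0,.03,.08,.095)
c('filled',.04,.08,.04,.068,.085); c('block',.04,-.08,.05,.045,.054)
# change in bystanders, top view
a=cv2.cvtColor(load('top0')[0],6).astype(int); 
E
```

```text
3.097704738191446 [ 0.51213001 -0.31426392] 1.46319850840676
plug top [array([-40.9, -77.1]), np.float64(22.1)] z [0.1432 0.1448] 1822
pot rim [array([-35.1,  80.5]), np.float64(30.0)] z [0.071  0.0732] 623
saucer rim [array([-36.7,  80.5]), np.float64(34.1)] z [0.0291 0.0335] 363
bulb [array([40.6,  1.3]), np.float64(6.4)] z [0.1115 0.1147] 169
collar [array([40.9,  1.4]), np.float64(11.7)] z [0.0899 0.0934] 299
filled [array([43.2, 80.9]), np.float64(34.2)] z [0.0722 0.0745] 738
block [array([ 41.3, -78.8]), np.float64(39.3)] z [0.0493 0.0512] 2700
```

View pics/t16.png

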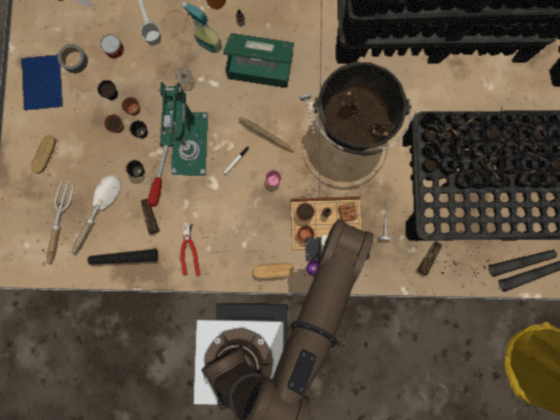

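```bash
python3 -c "
from cell import arm; print(arm.sign_off())"
```

```text
the job is handed in; nothing more can be done
None
```

The board is laid out as asked and handed in at about 26 s of the 117 s allowed. I placed the saucer first, then the small pot in it, then the dropper bottle, then the root plug.

In the last wrist view, offsets from each square's centre were:

| Thing | Square | Offset from centre |
|---|---|---|
| Saucer | front left | about 3 mm (toward the back) |
| Small pot | front left, in the saucer | about 5 mm from the square's centre, 2 mm from the saucer's |
| Dropper bottle | back middle | about 1.5 mm |
| Root plug | front right | about 3 mm |

- **Standing upright:** the tops of the small pot, dropper and plug were all at their expected heights, and the small pot's rim was level just after I placed it.
- **Left alone:** the soil-filled pot, label block, secateurs and soil thermometer look unmoved. I judged that by eye from the pictures, without measuring it.
- **Disagreement:** the top and wrist cameras differed by about 3 mm on the board's x position. I used the wrist camera, whose fit to the ruled lines was tighter.
- **Not corrected:** I left the saucer's 3 mm offset as it was.

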